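Set the polarising viewer to its studded mark and switch on its lamp

ROBOT

A 7-joint arm with a two-finger parallel gripper is mounted at the origin on the work surface. World frame = base frame: x ahead of the robot, y to its left, z up, the work surface at z = 0. Lengths are in m, angles in degrees, forces in N, time in s.
With the tool pointing down it reaches from about 0.425 to 0.875 m from the base axis. Payload 4.7 kg.
Tool frame: the origin (TCP) lies at the very end of the fingers, on their centre line; the grasp point (between the pads) lies 19 mm behind it; z points along the fingers, y is the line along which they close (so a half turn about z gives the same grasp; the last joint's range is limited). The gripper opens to 87 mm and grips with 3 to 60 N. Pads are 19 mm wide; open, the fingers measure 117 mm over their backs; the gripper's body (75 mm by 190 mm) begins 51 mm behind the grasp point.
Start: joints at [-64.223, 18.392, -4.016, 83.108, 1.295, 78.541, -3.26], TCP at [0.274, 0.589, 0.193] pointing down, gripper open.
Joint ranges: [-163.93, 163.93], [-17.29, 119.83], [-79.2, 71.16], [3.27, 140.29], [-89.18, 269.18], [5.43, 117.66], [-154.24, 154.24]. Speed limits (degrees/s): [147.25, 147.25, 180, 180, 180, 180, 180].

INTERFACE

Orientations are given as [roll, pitch, yaw] about the fixed x, y, z axes, in that order (R = Rz(yaw) Ry(pitch) Rx(roll)).
In Python, from cell import telemetry, cams, env gives the robot as it stands.
- The arm moves only by the tool arm_command, never from a script. Its argument "series" is text: rows parted by semicolons, each of 5 numbers parted by spaces: the shift along the tool's x, y, z in mm, then the turn about the tool's z in rad, then the closure in counts, from 0 (fully open) to 255 (shut). A call has 1 to 20 rows; each row shifts and turns the commanded pose from where the row before left it, along the tool's axes as they then stand; what a row does not reach is not made up. A row lasts 1/12 s, in which the tool goes at most 41.7 mm and 7.16 degrees, less where a joint would pass 70% of its speed; a pose out of reach is approached as far as the arm can. A call is refused whole if a number of a shift passes 41.7 or a number of a turn 0.125, either way. A call with a gripper value outside its range is refused whole. The fingers move at their own pace and stop on an object; "squeeze" is the grip in N (left out, the last holds). Time passes only in rows, so rows that do not move let the fingers close. It gives the time, the measured TCP pose, the force, the opening and the grip force at its end, in the units of the state.
- telemetry.get_obs(): the state, without advancing time (a new reading comes with each control period).
- cams.read_camera(name): name is "scene" or "top" or "wrist"; returns the picture (480x640x3 uint8, blue, green, red); there is no depth.
- cams.calibration(name): a dict with "K" (3x3 intrinsics, pixels), "origin" and "rotation" of the camera in the world; the wrist camera has in their place "hand_eye" (4x4, takes a point from camera to tool coordinates, whose origin is the TCP and whose axes are the flange's). Camera axes: x right, y down, z forward; pixel columns grow to the right and rows downward; lengths in m; the calibration is good to about 2 mm. A picture is of the moment at which its call begins: read the wrist's pose just before it. calibration takes no time and is no camera call.
- env.sign_off(): hands the job in; it is judged then, once.
The state is a dict: "time_s": time; "qpos": joint angles; "joint_velocities": joint speeds; "effort": joint torques, N m; "tool_pos": TCP position; "tool_rot": TCP orientation; "force": force on the tool from outside, world axes, zero at the start; "wrist_torque": the same for the moment, N m; "grip_width": finger opening in m; "grasp_force": force on a finger pad.
Only numpy, scipy, OpenCV 4.12 (cv2) and the standard library are available. Lean on these libraries where they do the work, as an engineer would, in place of code of your own. Each camera call takes 0.05 s, during which the arm holds its last target. There are 200 camera calls.

TASK

On the round polarising viewer, gently push the filter ring's lever round its arc with a fingertip until it stands over the scale mark that carries the larger round stud, and leave it there. Then press the viewer's lamp button fully down and let it come back up. Grip and lift nothing, and leave the other things on the table where they are.

Things in the scene. Friction and masses are not known exactly. Their poses are not given: they have to be found in the camera images.
- viewer: fixed grey drum 210 mm across, 50 mm high; a ledge 25 mm high on its -y side (x -55 to 15 mm, to y -155 mm) carries the lamp button. Origin: centre of the underside, on the ring's axis; z up; x to the middle of the scale. On the drum's top black scale marks lie 0.217 rad apart, up to 0.87 rad either side of x. Place and turn (up to 0.4 rad) vary.
- filter_ring (a joint): angle of the filter ring and its lever, rad: 0 when the lever points along the viewer's +x, growing counter-clockwise from above; end stops at -0.95 and 0.95, beyond both studs. The ring is a 128 mm metal disc with a dark striped filter, its top 66 mm above the table. Light friction (1 to 2 N at the post); it stays where it is left.
- lever: the filter ring with its steel lever; origin on the ring's axis at table height, x along the lever. A flat bar 8 mm wide, 58 to 65 mm above the table, runs out to 125 mm from the axis and ends in an upright round post.
- lever_post (a point): centre of the top end of the lever's upright post, 98 mm above the table; the post is 14 mm thick, 40 mm tall, 118 mm from the ring's axis (outside the drum), free on both sides and all round
- lever_pointer (a point): the point of the lever's underside, 88 mm from the ring's axis, that is to stand over the stud
- stud_big: the larger stud, marking the wanted setting: a round-headed steel stud 20 mm across, 6 mm high, fixed on the drum's top 88 mm from the axis, on the scale mark at either +0.65 or -0.65 rad; the lever passes freely over it. Origin: centre of its underside (51 mm above the table)
- stud_small: the smaller stud, 7 mm across and 4 mm high, on the opposite mark (-0.65 or +0.65 rad); not wanted
- lamp_button (a joint): travel of the lamp button, m: 0 up, 0.006 fully down; it springs back; fully down takes 4 N
- lamp_button_top (a point): centre of the top of the round black lamp button (28 mm across, pressed straight down) on the viewer's ledge, 47 mm above the table, at x -20, y -128 mm of the viewer; it stands 10 mm out of a steel collar 44 mm across
- tape_roll: roll of paper tape lying flat, 84 mm across, 24 mm high, 60 mm hole; bystander
- ink_tin: closed ink tin with a paper label, 68 mm across, 65 mm high, upright; bystander
- brayer: ink roller: black rubber roller 110 mm long and 36 mm thick lying across its handle, which reaches 135 mm from the roller's axis along the body's +x; bystander
- ink_tube: flat metal ink tube lying down, 120 mm long along its x, 44 mm wide, 20 mm high, white cap at +x; bystander
- drypoint_plate: clear plastic plate lying flat, 150 x 100 x 5 mm; bystander
- ink_knife: spatula-shaped ink knife lying flat, wooden handle, about 240 mm long, 65 mm wide, 20 mm high, blade to +x, beyond the tape roll; bystander

How it is judged:
By the outcome, as a careful person would: the job done as asked, in the order asked, and still so for the second after the job is handed in, with the robot touching nothing.
It also fails if it takes over 48 s, if anything falls off the work surface, if the arm or the gripper's body presses on something with over 40 N, if the wrist force passes 120 N, or if a joint passes its speed limit or range.

## Working session

There is one attempt and no reset: what is moved stays moved. The work goes in short steps, Python scripts to look and compute and a tool call to move; the robot and the scene stay as the last step left them, time stands still between calls to the robot, and variables do not carry over. Pictures are saved under pics/ and viewed, at most 13 in all, crops included, and the job is handed in when it is done.

Besides the shell and the picture viewer there is one more tool, called after "Call:" in YAML: its name, and indented under it one key for each argument. arm_command: Moves the arm, as the interface text tells. Its arguments: {"type":"object","properties":{"series":{"type":"string"},"squeeze":{"type":"number"}},"required":["series"]}

```bash
mkdir -p pics
python3 - <<'E'
from cell import telemetry, cams, env
import cv2
o=telemetry.get_obs(); print(o['time_s'],o['tool_pos'],o['tool_rot'],o['force'])
for n in ('top','scene'):
    cv2.imwrite(f'pics/{n}0.png',cams.read_camera(n)); c=cams.calibration(n); print(n,c)
print(cams.calibration('wrist'))
E
```

```text
0.0 [0.27417764 0.58866005 0.19184885] [-1.79889628e+02  5.60519440e-03  1.55032048e+02] [-0.2898469   0.18355862  0.11475254]
top {'K': array([[476.53959327,   0.        , 323.09761153],
       [  0.        , 476.53959327, 234.28115944],
       [  0.        ,   0.        ,   1.        ]]), 'origin': array([0.46963179, 0.08055467, 0.99484742]), 'rotation': array([-171.14131835,   -1.34499357,  -88.59696561])}
scene {'K': array([[553.03861754,   0.        , 315.00727639],
       [  0.        , 553.03861754, 233.74010321],
       [  0.        ,   0.        ,   1.        ]]), 'origin': array([1.59877552, 0.10804612, 1.02136818]), 'rotation': array([-132.59532456,    0.93014243,   90.28873938])}
{'K': array([[340.0702999 ,   0.        , 320.76698667],
       [  0.        , 340.0702999 , 241.17265831],
       [  0.        ,   0.        ,   1.        ]]), 'hand_eye': array([[-9.15777301e-04, -9.66014353e-01, -2.58486809e-01,
         7.02522996e-02],
       [ 9.99999408e-01, -7.32905798e-04, -8.03829177e-04,
         3.36120451e-04],
       [ 5.87064042e-04, -2.58487392e-01,  9.66014453e-01,
        -1.91390482e-01],
       [ 0.00000000e+00,  0.00000000e+00,  0.00000000e+00,
         1.00000000e+00]])}
```

View pics/top0.png

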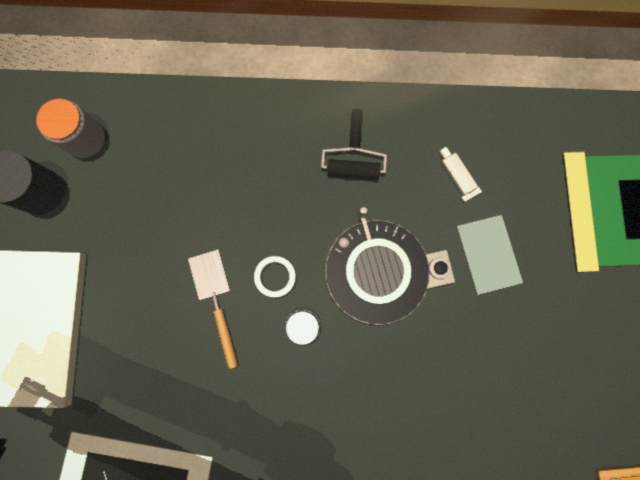

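View pics/scene0.png

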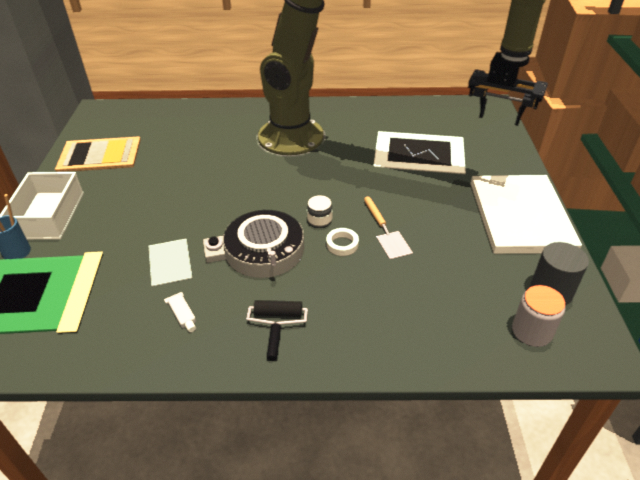

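The top view shows the viewer's ring at (378,271), the button at (440,268), the lever post at (363,211), and the big stud at (344,243), which is on the counter-clockwise (+y) side. The scene view agrees, and the brayer lies ahead of the lever. Next I'll measure these.

```bash
cat > h.py <<'E'
import numpy as np, cv2
from scipy.spatial.transform import Rotation as R
from cell import telemetry, cams
def cam(n,o=None):
    c=cams.calibration(n)
    if n!='wrist': return c['K'],np.array(c['origin']),R.from_euler('xyz',c['rotation'],degrees=True).as_matrix()
    r=R.from_euler('xyz',o['tool_rot'],degrees=True).as_matrix(); H=c['hand_eye']
    return c['K'],r@H[:3,3]+o['tool_pos'],r@H[:3,:3]
def ray(C,px,z):
    K,p,r=C; d=r@np.linalg.inv(K)@[px[0],px[1],1]; return p+d*(z-p[2])/d[2]
def proj(C,P):
    K,p,r=C; q=K@r.T@(np.array(P)-p); return q[:2]/q[2]
E
python3 - <<'E'
from h import *
C=cam('top'); im=cv2.imread('pics/top0.png')
g=im.min(2)
m=((g>140)*255).astype('uint8'); m[:, :335]=0;m[:,425:]=0;m[:225]=0;m[320:]=0
cs,_=cv2.findContours(m,cv2.RETR_EXTERNAL,2); c=max(cs,key=cv2.contourArea)
e=cv2.fitEllipse(cv2.convexHull(c)); print('ring',e, cv2.minEnclosingCircle(c)); ctr=ray(C,e[0],.066); print(ctr)
b=ray(C,(440,268),.047)
# collar/button refine
s=ray(C,(344,243),.055); p=ray(C,(363,211),.098)
print('btn',b,'stud',s,'post',p)
ang=lambda q:np.arctan2(*(q-ctr)[1::-1])
print('rads',[np.linalg.norm((q-ctr)[:2]) for q in (b,s,p)])
yaw=ang(b)-np.arctan2(-.128,-.020)
print('yaw from btn',yaw,'from stud',ang(s)-.65,'post',ang(p), 'stud',ang(s))
cv2.imwrite('pics/topcrop.png',cv2.resize(im[190:340,310:470],None,fx=5,fy=5,interpolation=cv2.INTER_CUBIC)[:600])
E
```

```text
ring ((376.1769104003906, 265.8634338378906), (63.31420135498047, 79.37014770507812), 157.9633026123047) ((375.6253967285156, 263.45928955078125), 40.478702545166016)
[ 0.55528388 -0.0431611   0.066     ]
btn [ 0.55615421 -0.17389799  0.047     ] stud [0.60024204 0.01999826 0.055     ] post [ 0.6573984  -0.01271501  0.098     ]
rads [np.float64(0.1307397874565787), np.float64(0.07752638560084983), np.float64(0.10655674811594584)]
yaw from btn 0.1616537785945127 from stud 0.3021808355696687 post 0.2897644958967945 stud 0.9521808355696687
```

View pics/topcrop.png

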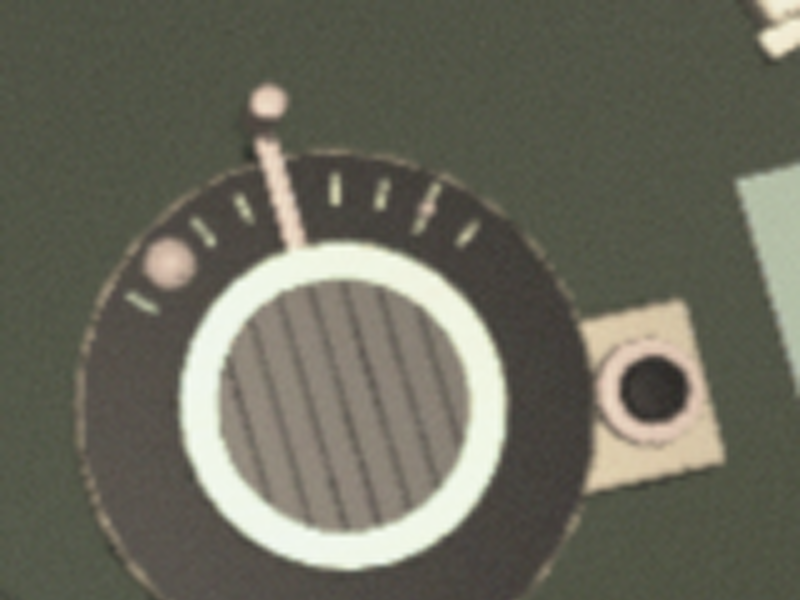

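The crop shows the ring centre at (343.5,405), post top (268,101), big stud (170,263), small stud (428,208) and button (655,388), in 5x crop pixels.

Run:
```python
from h import *
C=cam('top'); f=lambda x,y,z: ray(C,((x+.5)/5-.5+310,(y+.5)/5-.5+190),z)
ctr=f(343.5,405,.066);p=f(268,101,.098);s=f(170,263,.055);ss=f(428,208,.054);b=f(655,388,.047)
ang=lambda q:np.arctan2(*(q-ctr)[1::-1])
for n,q in dict(post=p,stud=s,small=ss,btn=b).items(): print(n,q.round(4),np.linalg.norm((q-ctr)[:2]).round(4),ang(q).round(3))
print('ctr',ctr,'yaw',ang(s)-.65,ang(ss)+.65,ang(b)-np.arctan2(-.128,-.020))
```

```text
post [ 0.6598 -0.0131  0.098 ] 0.1187 0.293
stud [0.6018 0.0208 0.055 ] 0.0881 0.886
small [ 0.6271 -0.0825  0.054 ] 0.0883 -0.409
btn [ 0.5578 -0.1751  0.047 ] 0.1283 -1.48
ctr [ 0.54611525 -0.04739076  0.066     ] yaw 0.23593595807872092 0.2406355566460765 0.24615517333664827
```

The three yaw estimates agree at about 0.24. The lever is at a world angle of 0.293 rad and the target is 0.887, so it has to go counter-clockwise. I'll close the fingers and travel high.

Call:
arm_command:
  series: "-15 -10 0 0 255;-26 -17 0 0 255;-26 -17 0 0 255;-26 -17 0 0 255;-26 -17 0 0 255;-26 -17 0 0 255;-26 -17 0 0 255;-26 -17 0 0 255;-26 -17 0 0 255;-26 -17 0 0 255;-26 -17 0 0 255;-26 -17 0 0 255;-26 -17 0 0 255;-26 -17 0 0 255;-26 -17 0 0 255;-26 -17 0 0 255;-26 -17 0 0 255;-26 -17 0 0 255;-15 -10 0 0 255;0 0 0 0 255"
  squeeze: 5

```text
time_s: 1.77
tool_pos: [0.5736, 0.1037, 0.1926]
tool_rot: [-179.9, 0.1, 154.6]
force: [0.0, -0.6, -0.2]
grip_width: 0.0008
grasp_force: 0.0
```

Call:
arm_command:
  series: "0 0 0 -0.105 255;0 0 0 -0.105 255;0 0 0 -0.105 255;0 0 0 -0.105 255;0 0 0 -0.105 255;0 0 0 -0.105 255;0 0 0 -0.1 255;0 0 0 0 255;0 0 0 0 255"

```text
time_s: 2.52
tool_pos: [0.5714, 0.1106, 0.1926]
tool_rot: [180.0, -0.0, -163.3]
force: [-0.4, -0.8, -0.5]
grip_width: 0.0008
grasp_force: 0.0
```

```bash
cat > t.py <<'E'
from h import *
import sys
x,y,z,yaw=map(float,sys.argv[1:5]); o=telemetry.get_obs()
r=R.from_euler('xyz',o['tool_rot'],degrees=True).as_matrix()
print(o['time_s'],o['tool_pos'],o['tool_rot'],o['force'],o['grip_width']); print('shift mm',(r.T@([x,y,z]-o['tool_pos'])*1e3).round(1),'turn',-np.angle(np.exp(1j*(yaw-np.radians(o['tool_rot'][2])))).round(3))
E
python3 t.py .6706 -.0516 .078 3.435
```

```text
2.5167 [0.57138435 0.11055624 0.19264238] [ 1.79973611e+02 -3.45754656e-02 -1.63256217e+02] [-0.39421589 -0.7715323  -0.49526006] 0.0007853389534596491
shift mm [ -48.4 -183.9  114.5] turn -0.001
```

Call:
arm_command:
  series: "-4 -15 0 0 255;-8 -30 0 0 255;-8 -30 0 0 255;-8 -30 0 0 255;-8 -30 0 0 255;-8 -30 0 0 255;-4.4 -18.9 0 0 255;0 0 10 0 255;0 0 20 0 255;0 0 25 0 255;0 0 25 0 255;0 0 20 0 255;0 0 14 0 255;0 0 0 0 255;0 0 0 0 255"

```text
time_s: 3.77
tool_pos: [0.671, -0.0513, 0.0785]
tool_rot: [180.0, -0.1, -163.2]
force: [-0.3, 0.4, 0.8]
grip_width: 0.0006
grasp_force: 0.0
```

```bash
python3 t.py .6706 -.0516 .078 3.435
python3 - <<'E'
from h import *
o=telemetry.get_obs(); im=cams.read_camera('wrist'); cv2.imwrite('pics/w1.png',im)
C=cam('wrist',o); print(proj(C,[.659,-.0133,.098]),proj(C,[.6018,.0208,.055]))
E
```

```text
3.7667 [ 0.6710425  -0.05126171  0.07850051] [ 1.79961922e+02 -6.67057366e-02 -1.63150065e+02] [-0.32081754  0.36376726  0.77420777] 0.0006139472731317297
shift mm [ 0.5 -0.2  0.5] turn 0.001
[394.62436824 283.30439532] [462.28684766 190.8841436 ]
```

View pics/w1.png

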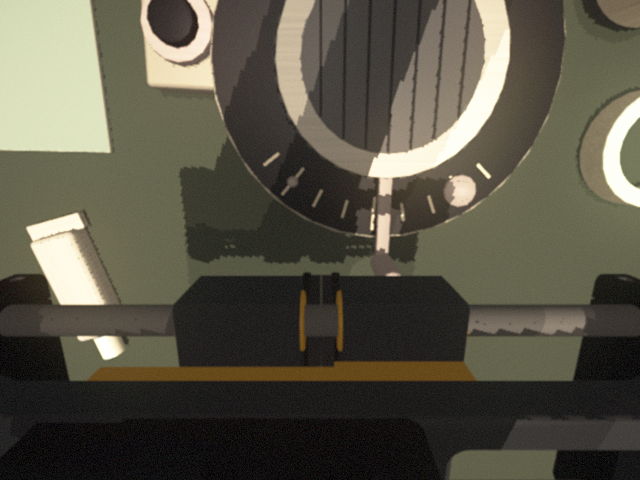

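The wrist view shows the stud at (461,190) and the post at about (388,277), both near their predicted pixels. I'll advance to contact.

Call:
arm_command:
  series: "0 4 0 0 255;0 4 0 0 255;0 3 0 0 255;0 2 0 0 255;0 2 0 0 255;0 2 0 0 255;0 0 0 0 255;0 0 0 0 255"

```text
time_s: 4.48
tool_pos: [0.6666, -0.0357, 0.079]
tool_rot: [-180.0, 0.0, -163.1]
force: [-0.1, -0.4, -0.6]
grip_width: 0.0003
grasp_force: 0.0
```

```bash
cat > lev.py <<'E'
# lever angle from the wrist view: the bright bar's centre line on the z=65 mm plane, between drum ring and post
from h import *
import sys
c=np.array([.5461,-.0474]); o=telemetry.get_obs(); im=cams.read_camera('wrist'); C=cam('wrist',o)
if len(sys.argv)>1: cv2.imwrite(sys.argv[1],im)
g=im.min(2).astype(float)
th=np.arange(0.1,1.3,.002); out=[]
for r in (.072,.076,.080,.084,.098,.101):
    v=[]
    for t in th:
        u=proj(C,[c[0]+r*np.cos(t),c[1]+r*np.sin(t),.065]); v.append(cv2.getRectSubPix(g.astype('float32'),(1,1),(float(u[0]),float(u[1])))[0,0])
    v=np.array(v)>100; n,l,s,ce=cv2.connectedComponentsWithStats(v[None].astype('uint8'))
    out.append((r,[(round(th[int(ce[i][0])],3),round(s[i,4]*.002*r*1e3,1)) for i in range(1,n) if s[i,4]*.002*r>.003]))
print(*out,sep='\n')
s=proj(C,[.6018,.0208,.055]); print('stud px pred',s, o['force'],o['tool_pos'],o['tool_rot'][2])
E
python3 lev.py
```

```text
(0.072, [])
(0.076, [(np.float64(0.854), np.float64(8.5))])
(0.08, [(np.float64(0.852), np.float64(16.3))])
(0.084, [(np.float64(0.85), np.float64(18.1)), (np.float64(1.056), np.float64(3.2))])
(0.098, [(np.float64(0.304), np.float64(3.1)), (np.float64(0.51), np.float64(5.1)), (np.float64(0.894), np.float64(3.9))])
(0.101, [])
stud px pred [436.44198367 190.45899926] [-0.10405303 -0.43283716 -0.5957271 ] [ 0.6665731  -0.03567869  0.07897524] -163.12843674178603
```

Call:
arm_command:
  series: "0 1 0 0 255;0 1 0 0 255;0 1 0 0 255;0 1 0 0 255;0 1 0 0 255;0 1 0 0 255"

```text
time_s: 5.03
tool_pos: [0.6648, -0.0299, 0.079]
tool_rot: [180.0, 0.0, -163.1]
force: [-0.5, -0.4, 0.5]
grip_width: 0.0003
grasp_force: 0.0
```

```bash
python3 lev.py pics/w2.png
```

```text
(0.072, [])
(0.076, [(np.float64(0.86), np.float64(7.4))])
(0.08, [(np.float64(0.856), np.float64(16.0)), (np.float64(1.056), np.float64(3.2))])
(0.084, [(np.float64(0.85), np.float64(17.3))])
(0.098, [])
(0.101, [])
stud px pred [426.86685036 190.439667  ] [-0.50389509 -0.35573774  0.5373073 ] [ 0.66482741 -0.02990791  0.07897064] -163.1398715327373
```

View pics/w2.png

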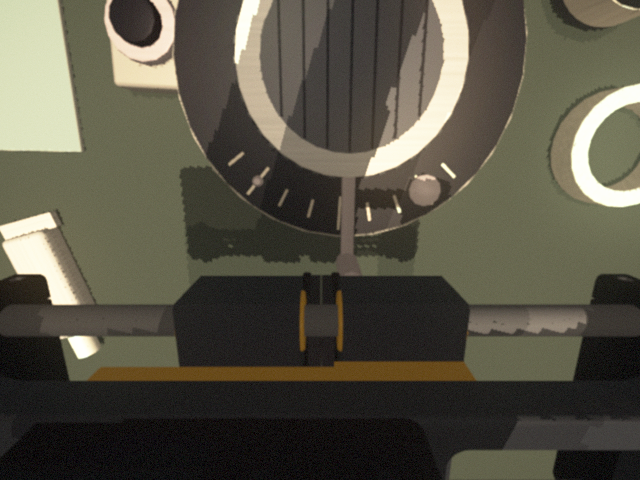

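The lever bar at x≈348 still stands in its old place relative to the marks, so there is no contact yet. I'll creep on along the arc.

Call:
arm_command:
  series: "0 1 0 0 255;0 1 0 0 255;0 1 0 0 255;0 1 0 0 255;0 1 0 0 255;0 1 0 0 255;0 1 0 0 255;0 1 0 0 255"

```text
time_s: 5.75
tool_pos: [0.6625, -0.0223, 0.079]
tool_rot: [180.0, 0.0, -163.1]
force: [-0.9, 1.4, -0.2]
grip_width: 0.0004
grasp_force: 0.0
```

```bash
cat > lev.py <<'E'
# lever angle from the wrist view: best 8 mm bright band (against 5 mm flanks) on the z=65 mm plane, over several radii
from h import *
import sys
c=np.array([.5461,-.0474]); o=telemetry.get_obs(); im=cams.read_camera('wrist'); C=cam('wrist',o)
if len(sys.argv)>1: cv2.imwrite(sys.argv[1],im)
g=im[:,:,2].astype('float32'); th=np.arange(0.0,1.3,.002); s=np.arange(-.0105,.0106,.0005)
k=np.where(abs(s)<.0041,1./np.sum(abs(s)<.0041),np.where(abs(s)>.0051,-1./np.sum(abs(s)>.0051),0))
for rs in ((.069,.071,.073,.075),(.100,.1015,.103,.105)):
    sc=0
    for r in rs:
        P=np.array([[proj(C,[c[0]+r*np.cos(t)-a*np.sin(t),c[1]+r*np.sin(t)+a*np.cos(t),.065]) for a in s] for t in th]).astype('float32')
        sc=sc+np.log(cv2.remap(g,P[:,:,0],P[:,:,1],1)+5)@k
    i=np.argsort(-sc)[:1]; print(rs[0],'theta',th[i],'score',sc[i].round(2))
print(o['time_s'],o['force'].round(1),o['tool_pos'].round(4),o['tool_rot'][2])
print('post-expected tcp angle',np.arctan2(*(o['tool_pos'][:2]-c)[::-1]))
E
python3 lev.py
```

```text
0.069 theta [0.274] score [3.4]
0.1 theta [0.28] score [2.55]
5.75 [-0.9  1.4 -0.2] [ 0.6625 -0.0223  0.079 ] -163.141330040288
post-expected tcp angle 0.21263333307387525
```

Call:
arm_command:
  series: "0 1 0 0 255;0 1 0 0 255;0 1 0 0 255;0 1 0 0 255;0 0 0 0 255"

```text
time_s: 6.22
tool_pos: [0.6613, -0.0182, 0.079]
tool_rot: [180.0, 0.0, -163.1]
force: [-0.3, 0.3, -0.8]
grip_width: 0.0004
grasp_force: 0.0
```

```bash
python3 lev.py pics/w3.png
```

```text
0.069 theta [0.276] score [3.6]
0.1 theta [0.28] score [2.74]
6.2167 [-0.3  0.3 -0.8] [ 0.6613 -0.0182  0.079 ] -163.12021373419776
post-expected tcp angle 0.24843355468725908
```

View pics/w3.png

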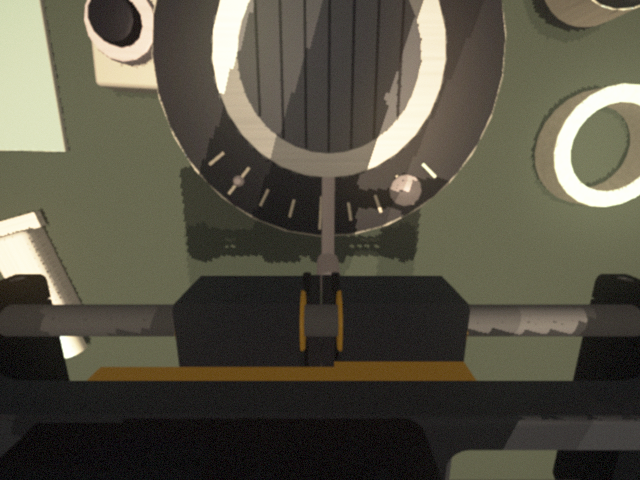

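The lever has not moved relative to the marks: the stud-to-lever gap has stayed at 77 px. The fingers at col 321 look almost level with the post at col 328, so I need a closer look from the scene camera too.

Run:
```python
from h import *
w=cv2.imread('pics/w3.png')[235:335,255:388]; s=cams.read_camera('scene'); C=cam('scene')
u=proj(C,[.6613,-.0182,.079]); print(u, proj(C,[.659,-.0133,.098]))
x,y=map(int,u); s=s[y-50:y+50,x-66:x+67]
f=lambda a:cv2.resize(np.clip(a.astype(float)*2,0,255).astype('uint8'),(399*1,300),interpolation=cv2.INTER_CUBIC)
cv2.imwrite('pics/c4.png',np.hstack([f(w),f(s)]))
```

```text
[270.83291298 258.76509074] [272.38702328 252.44142016]
```

View pics/c4.png

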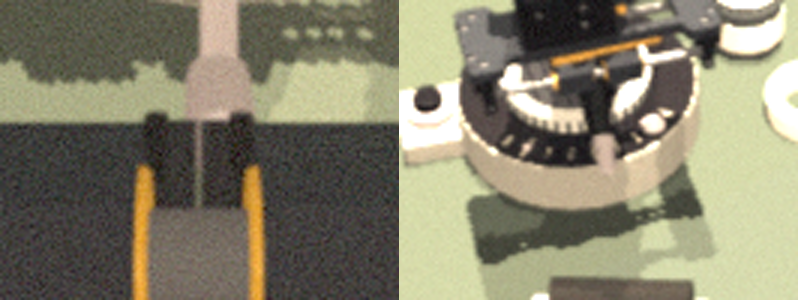

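The right crop shows the whole post standing in front of and below the black finger, so the closed tips end about 20 mm higher than the TCP suggests and are passing over the post. I'll back off, go lower beside it and approach again.

Call:
arm_command:
  series: "0 -6 0 0 255;0 -10 0 0 255;0 -10 0 0 255;0 -4 0 0 255;0 0 0 0 255;0 0 6 0 255;0 0 8 0 255;0 0 4 0 255;0 4 0 0 255;0 4 0 0 255;0 2 0 0 255;0 0 0 0 255;0 0 0 0 255"

```text
time_s: 7.4
tool_pos: [0.6674, -0.0371, 0.0614]
tool_rot: [-180.0, 0.0, -163.1]
force: [0.5, -0.4, -0.1]
grip_width: 0.0003
grasp_force: 0.0
```

```bash
python3 lev.py
python3 - <<'E'
from h import *
o=telemetry.get_obs(); w=cams.read_camera('wrist')[235:335,255:388]; s=cams.read_camera('scene'); C=cam('scene')
u=proj(C,o['tool_pos']); x,y=map(int,u); s=s[y-50:y+50,x-66:x+67]
print(u)
f=lambda a:cv2.resize(np.clip(a.astype(float)*2.5,0,255).astype('uint8'),(399,300),interpolation=cv2.INTER_CUBIC)
a=f(s); q=[int((66+u[0]-x)*3),int((50+u[1]-y)*3)]; cv2.drawMarker(a,q,(0,0,255),0,10)
cv2.imwrite('pics/c5.png',np.hstack([f(w),a]))
E
```

```text
0.069 theta [0.272] score [2.71]
0.1 theta [0.28] score [3.25]
7.4 [ 0.5 -0.4 -0.1] [ 0.6674 -0.0371  0.0614] -163.09307839852457
post-expected tcp angle 0.08453485354936394
[263.20040201 265.76437242]
```

View pics/c5.png

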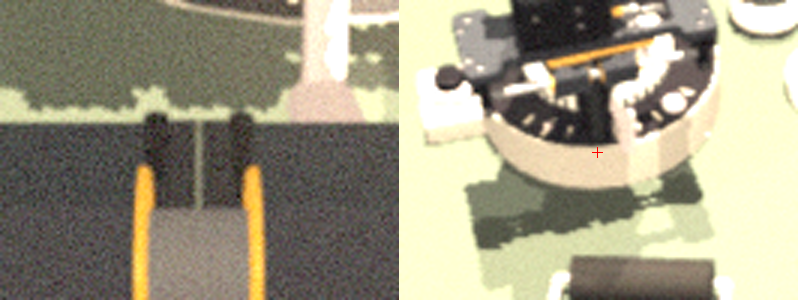

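Now the finger stands beside the post, at crop (597,130) against (622,120), with its tip roughly 12 mm above the nominal TCP. That puts the tip on the post's height. Advancing again.

Call:
arm_command:
  series: "0 1.5 0 0 255;0 1.5 0 0 255;0 1.5 0 0 255;0 1.5 0 0 255;0 1.5 0 0 255;0 1.5 0 0 255;0 1 0 0 255;0 0 0 0 255"

```text
time_s: 8.22
tool_pos: [0.6644, -0.0281, 0.061]
tool_rot: [-180.0, 0.0, -163.1]
force: [0.5, 0.1, -0.5]
grip_width: 0.0004
grasp_force: 0.3
```

```bash
python3 lev.py
```

```text
0.069 theta [0.28] score [3.02]
0.1 theta [0.292] score [2.49]
8.2167 [ 0.5  0.1 -0.5] [ 0.6644 -0.0281  0.061 ] -163.13473522313473
post-expected tcp angle 0.16138591966745675
```

Call:
arm_command:
  series: "-0.2 1.8 0 -0.015 255;-0.2 1.8 0 -0.015 255;-0.2 1.8 0 -0.015 255;-0.2 1.8 0 -0.015 255;-0.2 1.8 0 -0.015 255;-0.2 1.8 0 -0.015 255;-0.2 1.8 0 -0.015 255;-0.2 1.8 0 -0.015 255;-0.2 1.8 0 -0.015 255;-0.2 1.8 0 -0.015 255;0 0 0 0 255"

```text
time_s: 9.18
tool_pos: [0.6596, -0.0099, 0.061]
tool_rot: [180.0, 0.0, -154.5]
force: [1.0, -1.7, 0.1]
grip_width: 0.0005
grasp_force: 0.2
```

```bash
python3 lev.py
```

```text
0.069 theta [0.444] score [3.66]
0.1 theta [0.448] score [2.56]
9.1833 [ 1.  -1.7  0.1] [ 0.6596 -0.0099  0.061 ] -154.45532972465804
post-expected tcp angle 0.3190625007018439
```

Pushing works: the lever is at about 0.447. Continue along the arc.

Call:
arm_command:
  series: "-0.25 2.1 0 -0.018 255;-0.25 2.1 0 -0.018 255;-0.25 2.1 0 -0.018 255;-0.25 2.1 0 -0.018 255;-0.25 2.1 0 -0.018 255;-0.25 2.1 0 -0.018 255;-0.25 2.1 0 -0.018 255;-0.25 2.1 0 -0.018 255;-0.25 2.1 0 -0.018 255;-0.25 2.1 0 -0.018 255;-0.25 2.1 0 -0.018 255;-0.25 2.1 0 -0.018 255;-0.25 2.1 0 -0.018 255;-0.25 2.1 0 -0.018 255;-0.25 2.1 0 -0.018 255;-0.25 2.1 0 -0.018 255;-0.25 2.1 0 -0.018 255;-0.25 2.1 0 -0.018 255;-0.25 2.1 0 -0.018 255;0 0 0 0 255"

```text
time_s: 10.9
tool_pos: [0.6408, 0.0255, 0.061]
tool_rot: [180.0, 0.0, -134.9]
force: [-0.4, 0.6, -0.4]
grip_width: 0.0008
grasp_force: 0.1
```

```bash
python3 lev.py pics/w6.png; python3 -c "
import cv2;cv2.imwrite('pics/w6c.png',cv2.resize(cv2.imread('pics/w6.png')[130:290,220:433],None,fx=3.75,fy=3.75,interpolation=cv2.INTER_CUBIC))"
```

```text
0.069 theta [0.782] score [3.48]
0.1 theta [0.784] score [2.28]
10.9 [-0.4  0.6 -0.4] [0.6408 0.0255 0.061 ] -134.85198475320917
post-expected tcp angle 0.655805379303501
```

View pics/w6c.png

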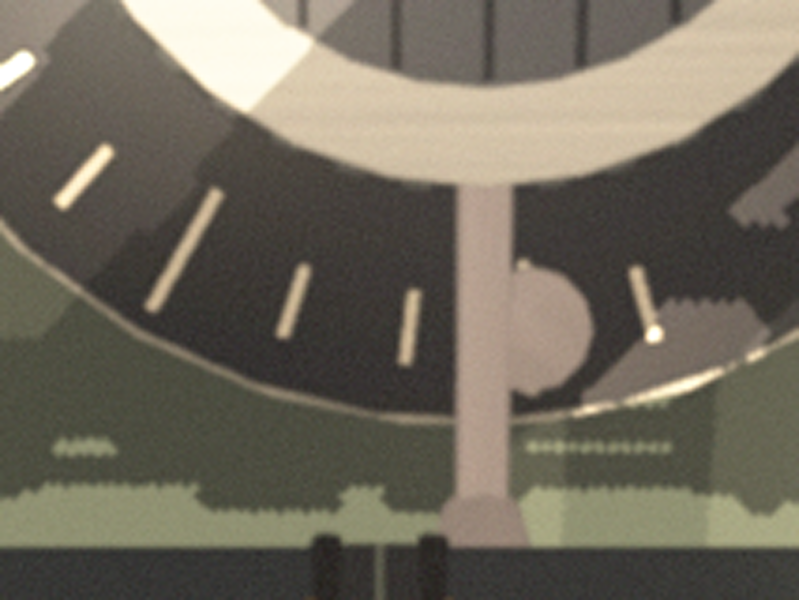

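The close view shows the lever bar centred at col 484 and the stud centre at about (528,330). That leaves about 7.8 mm, or 0.09 rad. I'll push most of it.

Call:
arm_command:
  series: "-0.2 1.8 0 -0.015 255;-0.2 1.8 0 -0.015 255;-0.2 1.8 0 -0.015 255;-0.2 1.8 0 -0.015 255;-0.1 1.2 0 -0.01 255;0 0 0 0 255;0 0 0 0 255"

```text
time_s: 11.53
tool_pos: [0.6352, 0.0314, 0.061]
tool_rot: [180.0, -0.0, -130.9]
force: [-0.5, 0.0, -0.2]
grip_width: 0.0006
grasp_force: 0.0
```

```bash
python3 lev.py pics/w7.png
cat > st.py <<'E'
# stud visible edges either side of the bar along the r=88 mm arc at the head's widest height, against the lever's edges
from h import *
import sys
im=cv2.imread(sys.argv[1]); o=telemetry.get_obs(); C=cam('wrist',o); c=np.array([.5461,-.0474]); g=cv2.GaussianBlur(im[:,:,2],(3,3),0).astype('float32')
for z,rs in ((.054,(.084,.088,.092)),(.065,(.072,.102))):
    for r in rs:
        th=np.arange(.7,1.05,.002); v=[g[tuple(np.rint(proj(C,[c[0]+r*np.cos(t),c[1]+r*np.sin(t),z])[::-1]).astype(int))] for t in th]
        v=np.array(v); d=np.diff(v,prepend=v[0]); b=v>(np.percentile(v,10)+np.percentile(v,95))/2
        e=th[1:][np.diff(b.astype(int))!=0]; print(z,r,'edges',e.round(3))
E
python3 st.py pics/w7.png
```

```text
0.069 theta [0.848] score [3.78]
0.1 theta [0.854] score [2.34]
11.5333 [-0.5  0.  -0.2] [0.6352 0.0314 0.061 ] -130.92606764260006
post-expected tcp angle 0.7242174662991478
0.054 0.084 edges [0.764 0.988]
0.054 0.088 edges [0.768 0.99 ]
0.054 0.092 edges [0.778 0.974]
0.065 0.072 edges [0.792 0.908]
0.065 0.102 edges [0.816 0.894 0.934 0.966]
```

The stud centre reads 0.877 and the lever 0.852, so it needs +0.025 rad.

Call:
arm_command:
  series: "-0.1 1 0 -0.008 255;-0.1 1 0 -0.008 255;-0.1 0.9 0 -0.008 255;0 0 0 0 255;0 0 0 0 255"

```text
time_s: 12.0
tool_pos: [0.6334, 0.0332, 0.0609]
tool_rot: [180.0, -0.0, -129.6]
force: [0.2, -1.3, -0.2]
grip_width: 0.0003
grasp_force: 0.3
```

```bash
python3 lev.py pics/w8.png;python3 st.py pics/w8.png
```

```text
0.069 theta [0.868] score [3.8]
0.1 theta [0.874] score [2.42]
12.0 [ 0.2 -1.3 -0.2] [0.6334 0.0332 0.0609] -129.5674256075165
post-expected tcp angle 0.7454537253881234
0.054 0.084 edges [0.77  0.984]
0.054 0.088 edges [0.768 0.992]
0.054 0.092 edges [0.78 0.97]
0.065 0.072 edges [0.814 0.928]
0.065 0.102 edges [0.838 0.916 0.968 0.974 0.996 0.998]
```

Call:
arm_command:
  series: "0 0.4 0 -0.004 255;0 0 0 0 255;0 -3 0 0 255;0 -8 0 0 255;0 -12 0 0 255;0 -10 0 0 255;0 0 -10 0 255;0 0 -20 0 255;0 0 -30 0 255;0 0 -30 0 255;0 0 -15 0 255;0 0 0 0 255;0 0 0 0 255"

```text
time_s: 13.13
tool_pos: [0.6596, 0.0123, 0.1676]
tool_rot: [-179.9, 0.1, -129.4]
force: [0.8, -0.1, -0.3]
grip_width: 0.0008
grasp_force: 0.0
```

```bash
python3 lev.py pics/w9.png;python3 st.py pics/w9.png; python3 t.py .5578 -.1751 .10 -2.2614
```

```text
0.069 theta [0.878] score [3.04]
0.1 theta [0.88] score [4.47]
13.1333 [ 0.8 -0.1 -0.3] [0.6596 0.0123 0.1676] -129.36202540506164
post-expected tcp angle 0.4842514189687176
0.054 0.084 edges [0.782 0.996]
0.054 0.088 edges [0.778 0.84  0.86  0.992]
0.054 0.092 edges [0.794 0.98 ]
0.065 0.072 edges [0.834 0.952]
0.065 0.102 edges [0.844 0.93 ]
13.1833 [0.65860457 0.01244374 0.16590025] [ 1.79984373e+02 -1.88907483e-03 -1.29351404e+02] [ 0.95718826 -0.08563937 -1.39424818] 0.00017950869367543528
shift mm [208.9 -41.   65.9] turn 0.004
```

The lever is aligned: stud 0.887, lever about 0.885. Now the button: travel high, then descend.

Call:
arm_command:
  series: "12 -2 0 0 255;25 -5 0 0 255;30 -6 0 0 255;30 -6 0 0 255;30 -6 0 0 255;30 -6 0 0 255;28 -5 0 0 255;16 -4 0 0 255;8 -1 0 0 255;0 0 0 0 255;0 0 15 0 255;0 0 25 0 255;0 0 20 0 255;0 0 10 0 255;0 0 0 0 255"

```text
time_s: 14.43
tool_pos: [0.5582, -0.1686, 0.0921]
tool_rot: [179.6, -0.2, -129.3]
force: [-0.3, 1.0, 0.2]
grip_width: 0.0008
grasp_force: 0.0
```

```bash
python3 t.py .5575 -.176 .060 -2.2614;python3 - <<'E'
from h import *
o=telemetry.get_obs(); w=cams.read_camera('wrist'); C=cam('wrist',o); s=cams.read_camera('scene'); S=cam('scene')
for P in ([.5575,-.176,.047],o['tool_pos']): print(proj(C,P),proj(S,P))
x,y=map(int,proj(S,o['tool_pos'])); f=lambda a:cv2.resize(np.clip(a.astype(float)*2,0,255).astype('uint8'),(399,300),interpolation=cv2.INTER_CUBIC)
a=f(s[y-50:y+50,x-66:x+67]); cv2.drawMarker(a,(199,150),(0,0,255),0,10)
cv2.imwrite('pics/c10.png',np.hstack([f(w),a]))
E
```

```text
14.4333 [ 0.55822467 -0.16860654  0.09207841] [ 1.79605630e+02 -1.51899426e-01 -1.29293972e+02] [-0.3347616   1.0079965   0.20081503] 0.0008255632851927148
shift mm [ 6.1 -4.3 32.1] turn 0.005
[315.03819866 242.44968719] [213.31917376 239.46717736]
[321.36435708 272.04132695] [213.68675142 226.64604595]
```

View pics/c10.png

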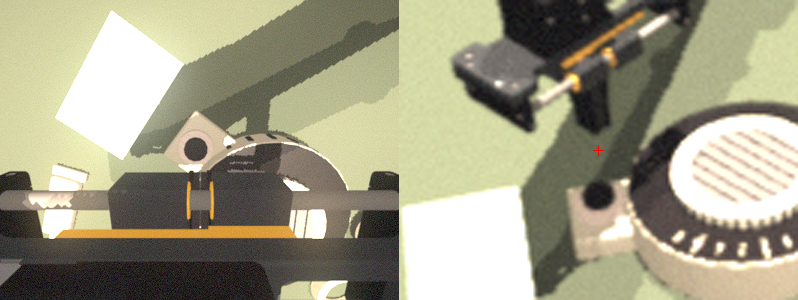

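The view shows the fingers above the button, which sits at wrist pixel (314,237) with (315,242) predicted. The tip ends about 14 mm above the TCP marker. I'll shift to the button and go down in steps, watching the force.

Call:
arm_command:
  series: "4 -2 0 0 255;4 -2.3 0 0 255;0 0 0 0 255;0 0 10 0 255;0 0 15 0 255;0 0 10 0 255;0 0 4 0 255;0 0 0 0 255"

```text
time_s: 15.2
tool_pos: [0.558, -0.1781, 0.0551]
tool_rot: [179.8, -0.0, -129.3]
force: [-0.2, 0.3, -0.3]
grip_width: 0.0007
grasp_force: 0.0
```

```bash
python3 t.py .5575 -.176 .033 -2.2614
```

```text
15.2 [ 0.55804113 -0.17808972  0.05513958] [ 1.79816250e+02 -4.94011743e-02 -1.29315974e+02] [-0.16126344  0.30504593 -0.34509316] 0.0006910743393313826
shift mm [-1.3  1.7 22.1] turn 0.004
```

Call:
arm_command:
  series: "0 0 4 0 255;0 0 4 0 255;0 0 4 0 255;0 0 3 0 255;0 0 0 0 255;0 0 0 0 255"

```text
time_s: 15.7
tool_pos: [0.5589, -0.1787, 0.0415]
tool_rot: [179.9, -0.0, -129.3]
force: [0.6, 0.7, 0.5]
grip_width: 0.0007
grasp_force: 0.0
```

Call:
arm_command:
  series: "0 0 2 0 255;0 0 2 0 255;0 0 0 0 255;0 0 0 0 255"

```text
time_s: 16.03
tool_pos: [0.5589, -0.1787, 0.0375]
tool_rot: [179.9, 0.0, -129.3]
force: [-0.5, -0.2, -0.1]
grip_width: 0.0002
grasp_force: 0.0
```

Call:
arm_command:
  series: "0 0 1 0 255;0 0 1 0 255;0 0 0 0 255;0 0 0 0 255"

```text
time_s: 16.37
tool_pos: [0.559, -0.1787, 0.0356]
tool_rot: [180.0, 0.0, -129.3]
force: [-0.2, -0.1, 0.8]
grip_width: 0.0005
grasp_force: 0.0
```

Call:
arm_command:
  series: "0 0 1 0 255;0 0 1 0 255;0 0 0 0 255;0 0 0 0 255"

```text
time_s: 16.7
tool_pos: [0.5589, -0.1787, 0.0335]
tool_rot: [179.9, 0.0, -129.3]
force: [-0.7, -0.3, -0.3]
grip_width: 0.0003
grasp_force: 0.0
```

Call:
arm_command:
  series: "0 0 1 0 255;0 0 1 0 255;0 0 0 0 255;0 0 0 0 255"

```text
time_s: 17.03
tool_pos: [0.559, -0.1787, 0.0315]
tool_rot: [179.9, 0.0, -129.3]
force: [-0.3, 0.5, 0.1]
grip_width: 0.0008
grasp_force: 0.0
```

Call:
arm_command:
  series: "0 0 1 0 255;0 0 1 0 255;0 0 0 0 255;0 0 0 0 255"

```text
time_s: 17.37
tool_pos: [0.559, -0.1787, 0.0296]
tool_rot: [180.0, 0.0, -129.3]
force: [0.2, -0.9, 0.8]
grip_width: 0.0004
grasp_force: 0.0
```

Call:
arm_command:
  series: "0 0 1 0 255;0 0 1 0 255;0 0 0 0 255;0 0 0 0 255"

```text
time_s: 17.7
tool_pos: [0.5589, -0.1787, 0.0276]
tool_rot: [180.0, 0.0, -129.3]
force: [-0.9, 0.3, 0.8]
grip_width: 0.0009
grasp_force: 0.0
```

Call:
arm_command:
  series: "0 0 1 0 255;0 0 1 0 255;0 0 0 0 255;0 0 0 0 255"

```text
time_s: 18.03
tool_pos: [0.559, -0.1787, 0.0255]
tool_rot: [179.9, 0.0, -129.3]
force: [0.1, -0.3, -0.3]
grip_width: 0.0004
grasp_force: 0.0
```

```bash
python3 t.py .5575 -.176 .033 -2.2614
```

```text
18.0333 [ 0.55895939 -0.17866722  0.02553961] [ 1.79949880e+02  3.17999026e-03 -1.29339273e+02] [ 0.0779304  -0.27194138 -0.30959523] 0.00042244834682081015
shift mm [-1.1  2.8 -7.5] turn 0.004
```

The tip passed over the post earlier, which means the offset is at least 19 mm, so no contact yet is expected. Continue.

Call:
arm_command:
  series: "0 0 1 0 255;0 0 1 0 255;0 0 0 0 255;0 0 0 0 255"

```text
time_s: 18.37
tool_pos: [0.5589, -0.1787, 0.0235]
tool_rot: [179.9, 0.0, -129.3]
force: [-0.7, -0.3, -0.8]
grip_width: 0.0004
grasp_force: 0.0
```

Call:
arm_command:
  series: "0 0 1 0 255;0 0 1 0 255;0 0 0 0 255;0 0 0 0 255"

```text
time_s: 18.7
tool_pos: [0.5589, -0.1787, 0.0216]
tool_rot: [179.9, 0.0, -129.3]
force: [0.3, 0.4, -0.7]
grip_width: 0.0003
grasp_force: 0.0
```

Call:
arm_command:
  series: "0 0 1 0 255;0 0 1 0 255;0 0 0 0 255;0 0 0 0 255"

```text
time_s: 19.03
tool_pos: [0.559, -0.1787, 0.0195]
tool_rot: [179.9, 0.0, -129.3]
force: [-0.2, 0.4, 0.1]
grip_width: 0.0012
grasp_force: 0.0
```

Run:
```python
from h import *
o=telemetry.get_obs(); s=cams.read_camera('scene'); t=cams.read_camera('top'); S=cam('scene');T=cam('top'); w=cams.read_camera('wrist')
f=lambda a,g=2.5,h=300:cv2.resize(np.clip(a.astype(float)*g,0,255).astype('uint8'),(399,h),interpolation=cv2.INTER_CUBIC)
def crop(im,C):
    x,y=map(int,proj(C,[.5575,-.176,.047])); a=f(im[y-30:y+30,x-40:x+40]); cv2.drawMarker(a,(200,150),(0,0,255),0,8); return a
cv2.imwrite('pics/c11.png',np.vstack([np.hstack([crop(s,S),crop(t,T)]),np.hstack([f(w),f(w[180:300,240:400],3.5)])]))
```

```text
(no output)
```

View pics/c11.png

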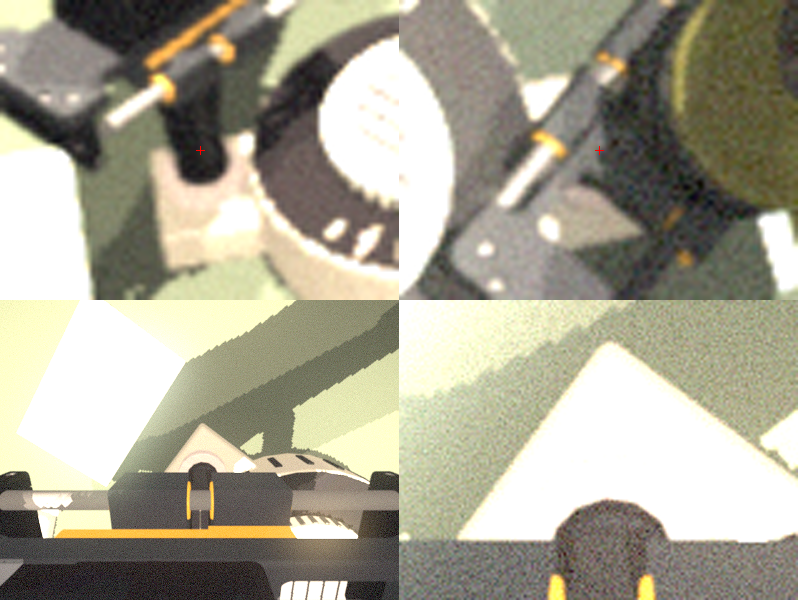

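The scene crop shows the finger standing right on the button's centre with its tip at or just above the black top. The wrist crop shows it centred laterally. Keep stepping down, watching the force.

Call:
arm_command:
  series: "0 0 1 0 255;0 0 1 0 255;0 0 0 0 255;0 0 0 0 255"

```text
time_s: 19.52
tool_pos: [0.5592, -0.1787, 0.0178]
tool_rot: [180.0, 0.0, -129.3]
force: [0.1, 0.2, 1.3]
grip_width: 0.0009
grasp_force: 0.5
```

Call:
arm_command:
  series: "0 0 1 0 255;0 0 1 0 255;0 0 0 0 255;0 0 0 0 255"

```text
time_s: 19.85
tool_pos: [0.5592, -0.1788, 0.0158]
tool_rot: [180.0, 0.0, -129.3]
force: [-0.5, 1.0, 2.0]
grip_width: 0.0004
grasp_force: 1.0
```

```bash
python3 t.py .5575 -.176 .033 -2.2614
```

```text
19.85 [ 0.55916545 -0.17875565  0.0157727 ] [ 1.79973347e+02  1.09755828e-02 -1.29343247e+02] [-0.54290377  0.99093577  1.98232654] 0.0004242579545264972
shift mm [ -1.1   3.  -17.2] turn 0.004
```

Contact at about z 0.0185, with the force rising. Continue to the stop.

Call:
arm_command:
  series: "0 0 1 0 255;0 0 1 0 255;0 0 0 0 255;0 0 0 0 255"

```text
time_s: 20.18
tool_pos: [0.5592, -0.1787, 0.0138]
tool_rot: [180.0, 0.0, -129.3]
force: [-0.5, 0.8, 2.5]
grip_width: 0.0005
grasp_force: 1.5
```

Call:
arm_command:
  series: "0 0 1 0 255;0 0 0 0 255;0 0 0 0 255"

```text
time_s: 20.43
tool_pos: [0.5592, -0.1788, 0.0128]
tool_rot: [180.0, 0.0, -129.3]
force: [-0.5, 0.0, 2.9]
grip_width: 0.0006
grasp_force: 1.7
```

Call:
arm_command:
  series: "0 0 1 0 255;0 0 0 0 255;0 0 0 0 255"

```text
time_s: 20.68
tool_pos: [0.5592, -0.1788, 0.0119]
tool_rot: [180.0, 0.0, -129.3]
force: [-0.6, -0.3, 5.3]
grip_width: 0.0007
grasp_force: 2.3
```

Call:
arm_command:
  series: "0 0 0.6 0 255;0 0 0 0 255;0 0 0 0 255"

```text
time_s: 20.93
tool_pos: [0.5592, -0.1788, 0.0118]
tool_rot: [180.0, 0.0, -129.3]
force: [-2.1, 0.3, 7.5]
grip_width: 0.0002
grasp_force: 3.9
```

Call:
arm_command:
  series: "0 0 0.6 0 255;0 0 0 0 255;0 0 0 0 255"

```text
time_s: 21.18
tool_pos: [0.5592, -0.1788, 0.0117]
tool_rot: [180.0, 0.0, -129.3]
force: [-3.2, 0.4, 11.0]
grip_width: 0.0002
grasp_force: 5.5
```

It's at the hard stop: z no longer falls while the force rises to 11 N, after about 6.5 mm of travel. Release straight up, clear the area and check the lever.

Call:
arm_command:
  series: "0 0 -2 0 255;0 0 -4 0 255;0 0 -6 0 255;0 0 -12 0 255;0 0 -20 0 255;0 0 -30 0 255;0 0 -30 0 255;0 0 -30 0 255;0 0 -20 0 255;20 0 -10 0 255;30 0 0 0 255;30 0 0 0 255;30 0 0 0 255;30 0 0 0 255;20 0 0 0 255;0 0 0 0 255;0 0 0 0 255"

```text
time_s: 22.6
tool_pos: [0.49, -0.2626, 0.1683]
tool_rot: [179.3, -0.2, -129.7]
force: [0.2, 0.0, 0.2]
grip_width: 0.0001
grasp_force: 0.0
```

Run:
```python
from h import *
o=telemetry.get_obs(); print(o['time_s'],o['tool_pos'],o['force'])
im=cams.read_camera('top'); cv2.imwrite('pics/top12.png',im); C=cam('top'); g=im[:,:,2].astype('float32'); c=np.array([.5461,-.0474])
def edges(r,z,lo,hi):
    th=np.arange(lo,hi,.005); P=np.array([proj(C,[c[0]+r*np.cos(t),c[1]+r*np.sin(t),z]) for t in th]).astype('float32')
    v=cv2.remap(g,P[None,:,0],P[None,:,1],1)[0]; b=v>(v.min()+v.max())/2; return th[b].min().round(3),th[b].max().round(3),v.max()
print('lever',[edges(r,.065,.75,1.02) for r in (.072,.075,.102)]); print('stud',[edges(r,.054,.7,1.03) for r in (.085,.088,.091)])
print('post',[edges(.118,.098,.7,1.05)])
x,y=map(int,proj(C,[.5575,-.176,.047])); print('button px mean',im[y-1:y+2,x-1:x+2].mean())
a=cv2.imread('pics/top0.png'); d=cv2.absdiff(a,im).max(2)>60; print('changed px near bystanders', {n:int(d[y0:y1,x0:x1].sum()) for n,(x0,x1,y0,y1) in dict(tape=(250,300,252,302),tin=(284,322,306,348),brayer=(318,390,105,185),tube=(436,485,145,203),plate=(455,525,213,296),knife=(186,240,248,370)).items()})
```

```text
22.6 [ 0.48995011 -0.26256685  0.1683185 ] [0.17260446 0.03474231 0.18664613]
lever [(np.float64(0.835), np.float64(0.94), np.float32(222.61133)), (np.float64(0.835), np.float64(0.94), np.float32(224.56055)), (np.float64(0.85), np.float64(0.925), np.float32(221.57812))]
stud [(np.float64(0.795), np.float64(0.98), np.float32(224.05078)), (np.float64(0.79), np.float64(0.985), np.float32(223.54102)), (np.float64(0.795), np.float64(0.975), np.float32(224.70801))]
post [(np.float64(0.835), np.float64(0.94), np.float32(225.93848))]
button px mean 47.888888888888886
changed px near bystanders {'tape': 0, 'tin': 0, 'brayer': 0, 'tube': 0, 'plate': 35, 'knife': 0}
```

From the top camera the lever reads 0.8875 and the stud 0.887. The bystanders are unchanged; the only difference is 35 pixels at the plate, probably arm or shadow, since nothing came near it.

```bash
python3 -c "
from cell import env; print(env.sign_off())"
```

```text
the job is handed in; nothing more can be done
None
```

The lever now stands over the larger stud (0.8875 rad against the stud's 0.887), the lamp button was then pressed to its stop and released, and the job was handed in at about 23 s; the arm touched nothing else.

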